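# Set the flow tester's suction lever to the third click

### The arm

A 6-joint arm with a two-finger parallel gripper is mounted at the origin on the work surface. World frame = base frame: x ahead of the robot, y to its left, z up, the work surface at z = 0. Lengths are in m, angles in rad, forces in N, time in s.
With the tool pointing down it reaches from about 0.35 to 0.85 m from the base axis. Payload 8.1 kg.
Tool frame: the origin (TCP) lies at the very end of the fingers, on their centre line; the grasp point (between the pads) lies 19 mm behind it (grasp_offset is the distance from the TCP to the grasp point, in m); z points along the fingers, y is the direction in which the jaws open and shut (so a half turn about z gives the same grasp; the last joint's range is limited). The gripper opens to 93 mm and grips with 3 to 60 N. Pads are 15 mm wide; open, the fingers measure 128 mm over their backs; the gripper's body (75 mm by 188 mm) begins 65 mm behind the grasp point.
Start: joints at [-1.4, 0.13, 1.488, -0, 1.523, -0.085], TCP at [0.152, -0.58, 0.179] pointing down, gripper open.
Joint ranges: [-2.96, 2.96], [-0.89, 2.26], [0.02, 2.5], [-1.34, 4.48], [0, 2.73], [-2.66, 2.66]. Speed limits (rad/s): [2.39, 2.39, 2.79, 3.14, 3.14, 3.14].

### API

Orientations are given as a rotation vector (axis times angle).
In Python, from plant import read_state, read_camera, close_job, search_frame, masks_of, grasp_offset gives the robot as it stands.
- The arm moves only by the tool drive_tool, never from a script. Its argument "plan" is a list of rows, each an object with "claw": the closure, from 0 (fully open) to 1 (shut); "linear": the shift along the tool's x, y, z in cm, a list of three; "angular": the turn, a rotation vector about the tool's x, y, z in degrees, a list of three. In form: [{"claw": claw, "linear": [tx, ty, tz], "angular": [ax, ay, az]}, ...]. A call has 1 to 12 rows; each row shifts and turns the commanded pose from where the row before left it, along the tool's axes as they then stand; what a row does not reach is not made up. A row lasts 1/8 s, in which the tool goes at most 62.5 mm and 10.7 degrees, less where a joint would pass 70% of its speed; a pose out of reach is approached as far as the arm can. A call is refused whole if a number of a shift passes 6.25 or a number of a turn 10.7, either way. A call with a gripper value outside its range is refused whole. The fingers move at their own pace and stop on an object; "newtons" is the grip in N (left out, the last holds). Time passes only in rows, so rows that do not move let the fingers close. It gives the time, the measured TCP pose, the force and the opening at its end, in the units of the state.
- read_state(): the state, without advancing time (a new reading comes with each control period).
- read_camera(name): name is "scene" or "top" or "wrist"; returns a dict with "pixels" (384x512x3 uint8, red, green, blue), "K" (3x3 intrinsics, pixels), "D" ([k1, k2, p1, p2, k3] as OpenCV has them; the pictures are not rectified), "xyz" and "attitude" of the camera in the world. Camera axes: x right, y up, looking along -z (the intrinsics and any distortion apply to the point x, -y, -z); pixel columns grow to the right and rows downward; lengths in m; the calibration is good to about 2 mm. A picture is of the moment at which its call begins. There is no depth.
- close_job(): hands the job in, once; it reports no verdict.
Trained networks look in a picture, given as the dict that the camera call returned (one of the last four; its "shot" number tells which), for a name from the list of things; names that differ only in an ending like _2 or _b are one class to them, and where a whole thing is asked for, a point or a joint stands for the part that bears it (a point fixed in the world has none). Each returns a list of dicts, best first, with "p" (0 to 1); they miss things now and then, are a little off and sometimes report something else, mostly with a low value. They report only what shows in the picture. A call takes as long as a camera call.
- search_frame(picture, label): "at" ([x, y, z] in m, in world coordinates, good to about 4 mm: the middle of the surface that is visible of it).
- masks_of(picture, label): "mask" (384x512 bool, what is visible of it).
The state is a dict: "t": time; "q": joint angles; "dq": joint speeds; "joint_torque": joint torques, N m; "tool_pos": TCP position; "orientation": TCP orientation; "force": force on the tool from outside, world axes, zero at the start; "wrist_torque": the same for the moment, N m; "opening": finger opening in m.
Only numpy, scipy, OpenCV 4.12 (cv2) and the standard library are available. Lean on these libraries where they do the work, as an engineer would, in place of code of your own. Each camera call takes 0.05 s, during which the arm holds its last target.

### The job

The suction lever on the regulator flow tester was left part open: push it back to its closed stop with a fingertip, then slide it open three clicks from closed and leave it resting in the third click, never letting it run past that one. Only push the lever, do not grip it, and leave the parts lying on and around the tester where they are.

Things in the scene. Friction and masses are not known exactly. Their poses are not given: they have to be found in the camera images.
- tester: Regulator flow tester: flat grey steel case, 240 mm deep (its x), 360 mm wide (its y), fixed. Origin: centre of its underside; x points from its front edge (robot's side) to its back edge, y to its left, z up. Its deck is 75 mm above the cart. Left half: two dial gauges up to 18 mm above the deck and, at the back, a rubber port 40 mm tall. Right end: rubber mat with small parts up to 30 mm tall.
- closed_mark (a point): Point on the deck under the lever's tab when the lever is closed: the front one of six ticks on a bright steel plate, 50 mm in front of the tester's middle and 45 mm right of it. The lever's slot runs from here 91 mm along the tester's +x, to the back. The deck is bare for 80 mm left of the slot, 55 mm right of it, and 65 mm in front of and 75 mm behind its ends.
- lever (a joint): Opening of the suction lever in m, along the tester's +x. 0: closed stop, front end of the slot; 0.0915: open stop. Clicks are 18 mm apart: first 0.018, second 0.036, third 0.054, fourth 0.072, fifth 0.090. A spring plunger holds it in each click and at closed: about 7 N starts it, the push eases towards the crest 9 mm on, and past the crest it snaps by itself into the next click.
- tab (a point): Centre of the lever's finger tab: upright black plastic tab standing in the slot, 14 mm thick (along the slot), 34 mm wide (across it), 30 mm tall, from 10 to 40 mm above the deck; this point is 25 mm above the deck. Its two broad faces look to the tester's front and back. It moves only along the slot.
- swivel: Bronze swivel elbow, 19 mm across and 29 mm tall, lying loose on the rubber mat at the tester's right end; origin at its underside. To be left alone.
- valve_seat: Black plastic exhaust valve seat, a spoked ring 34 mm across and 7 mm high, on the same mat; origin at its underside. To be left alone.
- adjusting_knob: Chrome adjusting knob, 22 mm across and 26 mm tall, standing on the same mat; origin at its underside. To be left alone.
- first_stage: Chrome first stage body, 46 mm across and 60 mm tall, standing on the cart to the tester's left; origin at its underside. To be left alone.
- screwdriver: Screwdriver, 190 mm long, lying on the cart to the tester's right; origin at its underside. To be left alone.
- wrench: Open-ended wrench, 170 mm long, lying on the cart to the tester's left; origin at its underside. To be left alone.
- parts_bowl: Small steel bowl, 90 mm across and 35 mm high, on the cart to the tester's left; origin at its underside. To be left alone.
- grease_jar: Clear grease jar with a white cap, 56 mm across and 45 mm tall, on the cart to the tester's right; origin at its underside. To be left alone.

How it is judged:
On the way, in this order (a step that is already met when the one before it is completed fails the run):
1. the lever is pushed back to its closed stop (within 3 mm) (value of joint lever below 0.003 m), for 0.2 s.
2. the lever has come to rest in the third click (54 mm, within 4 mm) (value of joint lever between 0.05 and 0.058 m), for 0.2 s.
At the end, for the whole second after the job is handed in: The lever rests, still, in the third click from closed: its opening is 54 mm within 4 mm (all of step 2 and velocity of joint lever between -0.005 and 0.005 m/s); the robot touches nothing.
It fails at once if the lever runs past the third click, over the crest towards the fourth (opening above 63 mm) (value of joint lever above 0.063 m).
It fails at once if the lever's tab is gripped: fingers press on two opposite sides of it at once ((contact force between the fingers and lever_c0 above 0.5 N and contact force between the fingers and lever_c1 above 0.5 N) or (contact force between the fingers and lever_c2 above 0.5 N and contact force between the fingers and lever_c3 above 0.5 N)).
It fails at once if one of the loose parts or tools is lifted or shifted by more than 25 mm (distance of any of swivel, valve_seat, adjusting_knob, first_stage, screwdriver, wrench, parts_bowl, grease_jar from where it was at the start of the episode above 0.025 m).
It also fails if it takes over 64 s, if anything falls off the work surface, if the arm or the gripper's body presses on something with over 40 N, if the wrist force passes 120 N, or if a joint passes its speed limit or range.

## Working session

There is one attempt and no reset: what is moved stays moved. The work goes in short steps, Python scripts to look and compute and a tool call to move; the robot and the scene stay as the last step left them, time stands still between calls to the robot, and variables do not carry over. Pictures are saved under pics/ and viewed, and the job is handed in when it is done.

Besides the shell and the picture viewer there is one more tool, called after "Emit:" as name(argument=value, ...) on one line, values as JSON. drive_tool: Moves the arm, as the interface text tells. Its arguments: {"type":"object","properties":{"plan":{"type":"array"},"newtons":{"type":"number"}},"required":["plan"]}

```bash
mkdir -p pics; python3 - <<'E'
from plant import *
import cv2
print(read_state(), grasp_offset)
for n in ["scene","top"]:
    p=read_camera(n); cv2.imwrite(f"pics/{n}0.png",p["pixels"][:,:,::-1]); print(n,p["K"],p["D"],p["xyz"],p["attitude"])
    for l in ["tester","closed_mark","tab","lever","swivel","adjusting_knob","valve_seat"]:
        try: print(l,[(d["at"],d["p"]) for d in search_frame(p,l)][:2])
        except Exception as e: print(l,e)
E
```

```text
{'t': 0.0, 'q': array([-1.40035834e+00,  1.31152533e-01,  1.48928446e+00,  5.42788362e-07,
        1.52298191e+00, -8.54161796e-02]), 'dq': array([-0.00173789,  0.0003475 , -0.0004362 , -0.00059435, -0.00109893,
        0.00181101]), 'joint_torque': array([-1.73637673e-03, -5.59832525e+01, -4.91765678e+01,  7.67202233e-02,
        3.54210497e-02, -2.12292653e-04]), 'tool_pos': array([ 0.15174675, -0.57983303,  0.17808982]), 'orientation': array([-3.11411137e+00, -4.00566666e-01,  1.20991869e-04]), 'force': array([ 1.07489884, -0.36751057,  0.51574139]), 'wrist_torque': array([0.01794878, 0.03301513, 0.02639321]), 'opening': 0.09337656928739792} 0.0188
scene [[383.72197872   0.         255.55745842]
 [  0.         383.72197872 189.31993595]
 [  0.           0.           1.        ]] [-0.09856559  0.          0.          0.          0.        ] [ 0.986409   -0.46295235  0.79169259] [0.7592238  0.26945344 0.60787596]
tester [([0.5568, -0.0715, 0.0716], 0.92)]
closed_mark [([0.5547, -0.0763, 0.0777], 0.96)]
tab [([0.4965, -0.0823, 0.1063], 0.72)]
lever [([0.4967, -0.0823, 0.1071], 0.74), ([0.501, 0.2382, 0.0192], 0.65)]
swivel [([0.4416, -0.1788, 0.104], 0.49)]
adjusting_knob [([0.5675, -0.19, 0.0956], 0.68), ([0.4987, -0.086, 0.1096], 0.42)]
valve_seat [([0.5031, -0.1737, 0.082], 0.68)]
top [[384.52501832   0.         255.20674554]
 [  0.         384.52501832 196.37561227]
 [  0.           0.           1.        ]] [-0.03817879  0.          0.          0.          0.        ] [0.43209396 0.08111234 1.30084418] [ 0.06976498 -0.07136312 -1.58134208]
tester [([0.5229, -0.0371, 0.0721], 0.56)]
closed_mark [([0.5228, -0.039, 0.0737], 0.77), ([0.5976, 0.1964, 0.0595], 0.58)]
tab [([0.4918, -0.0819, 0.1127], 0.47)]
lever [([0.4929, -0.0837, 0.1117], 0.46)]
swivel []
adjusting_knob [([0.5656, -0.1873, 0.0922], 0.61)]
valve_seat [([0.4957, -0.1751, 0.0827], 0.43)]
```

View pics/scene0.png

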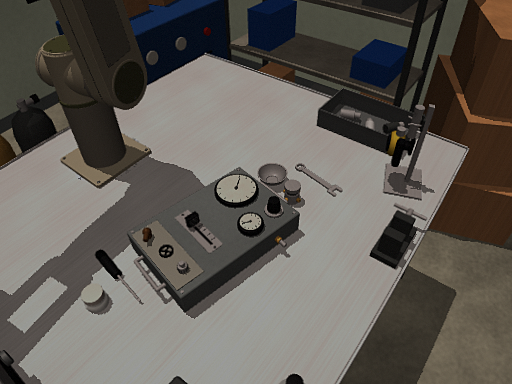

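View pics/top0.png

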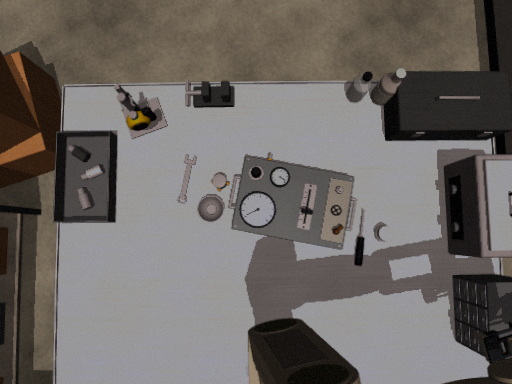

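The lever tab is at about (193,220) in scene and (308,211) in top. The tester is yawed by roughly -11°. I'll refine that from its outline.

```bash
cat > h.py <<'E'
import numpy as np, cv2
from scipy.spatial.transform import Rotation as R
def proj(p,P):
    P=np.atleast_2d(P).astype(float)
    c=(P-p["xyz"])@R.from_rotvec(p["attitude"]).as_matrix()
    c=c*[1,-1,-1]
    return cv2.projectPoints(c.reshape(-1,1,3),np.zeros(3),np.zeros(3),np.array(p["K"]),np.array(p["D"]))[0].reshape(-1,2)
def ray(p,uv,z):
    n=cv2.undistortPoints(np.array(uv,float).reshape(-1,1,2),np.array(p["K"]),np.array(p["D"])).reshape(-1,2)
    d=np.c_[n[:,0],-n[:,1],-np.ones(len(n))]@R.from_rotvec(p["attitude"]).as_matrix().T
    o=np.array(p["xyz"]); return o+d*((z-o[2])/d[:,2])[:,None]
def T(pose,L):
    x,y,a=pose; L=np.atleast_2d(L); c,s=np.cos(a),np.sin(a)
    return np.c_[x+c*L[:,0]-s*L[:,1],y+s*L[:,0]+c*L[:,1],L[:,2]]
E
python3 - <<'E'
from plant import *; from h import *; import pickle
pics={}
for n,(u0,v0,u1,v1) in {"scene":(120,150,310,320),"top":(225,145,365,255)}.items():
    p=read_camera(n); pics[n]=p
    m=masks_of(p,"tester"); print(n,[(d["p"],d["mask"].sum()) for d in m][:2])
    p["m"]=m[0]["mask"] if m else None
    t=masks_of(p,"tab"); print([(d["p"],d["mask"].sum(),np.argwhere(d["mask"]).mean(0)) for d in t][:2])
    p["t"]=t[0]["mask"] if t else None
    im=p["pixels"][v0:v1,u0:u1,::-1]
    s=4 if n=="scene" else 5
    s=min(s,800//(u1-u0),600//(v1-v0))
    cv2.imwrite(f"pics/{n}1.png",cv2.resize(im,None,fx=s,fy=s,interpolation=cv2.INTER_CUBIC)); print(s)
pickle.dump(pics,open("pics.pkl","wb"))
E
```

```text
scene [(0.69, np.int64(13461))]
[(0.5, np.int64(151), array([219.27152318, 191.64900662]))]
3
top [(0.78, np.int64(8816))]
[(0.52, np.int64(29), array([211.44827586, 307.24137931]))]
5
```

View pics/scene1.png

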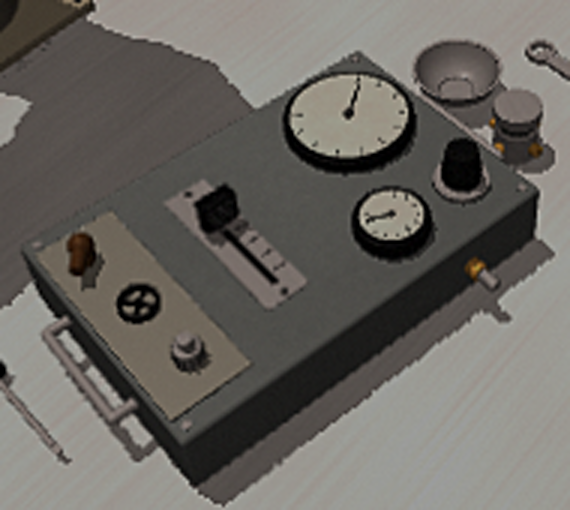

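View pics/top1.png

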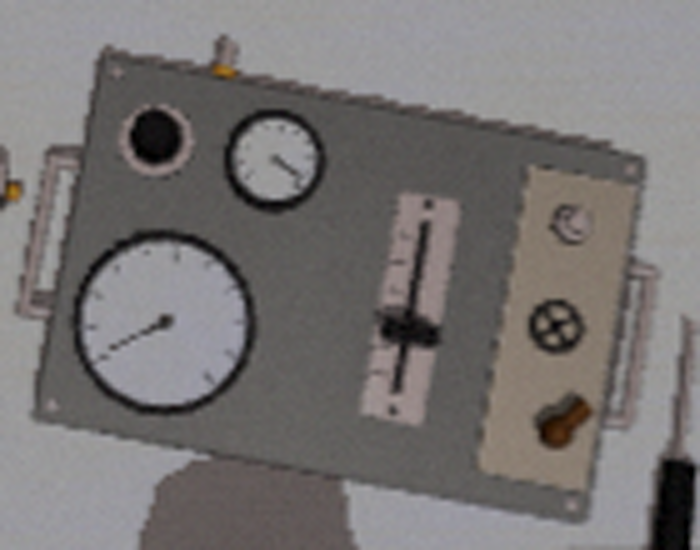

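```bash
python3 - <<'E'
from h import *; import pickle
from scipy.optimize import least_squares
pics=pickle.load(open("pics.pkl","rb"))
C=np.array([[.12,.18,.075],[.12,-.18,.075],[-.12,-.18,.075],[-.12,.18,.075]])
ob={"top":np.array([[105,47],[645,157],[585,522],[35,418]])/5+[225,145]-.5*0,
"scene":np.array([[537,190],[185,442],[24,245],[357,53]])/3+[120,150]}
f=lambda n:(lambda q:(proj(pics[n],T(q,C))-ob[n]).ravel())
for n in ob:
    s=least_squares(f(n),[.54,-.03,-.19]); print(n,s.x,s.fun.round(1))
s=least_squares(lambda q:np.r_[f("top")(q),f("scene")(q)],[.54,-.03,-.19]); q=s.x; print("both",q,np.degrees(q[2]),s.fun.round(1))
for n in ob:
    p=pics[n]
    print(n,proj(p,T(q,[[-.05,-.045,.075],[.041,-.045,.075]])))
    # tab centroid fit
    for z in(.1,.115):
        w=ray(p,[np.argwhere(p["t"]).mean(0)[::-1]],z)[0]-[q[0],q[1],0]; c,sn=np.cos(q[2]),np.sin(q[2]); print("tab local",z,c*w[0]+sn*w[1],-sn*w[0]+c*w[1])
# photometric-ish: silhouette of tab
    for L in (0.018,.027,.036,.045):
        B=np.array([[-.05+L+a,-.045+b,z] for a in(-.007,.007) for b in(-.017,.017) for z in(.085,.115)])
        h=cv2.convexHull(proj(p,T(q,B)).astype(np.float32)*8).astype(int)
        m=np.zeros((384*8,512*8),np.uint8); cv2.fillConvexPoly(m,h,1); m=cv2.resize(m,(512,384),interpolation=cv2.INTER_AREA)>0
        print(L,(m&p["t"]).sum()/(m|p["t"]).sum())
    im=p["pixels"][:,:,::-1].copy()
    u0,v0,u1,v1={"scene":(160,190,240,265),"top":(280,170,330,240)}[n]
    im=cv2.resize(im[v0:v1,u0:u1],None,fx=8,fy=8,interpolation=cv2.INTER_CUBIC)
    for k,L in enumerate([0,.018,.036,.054,.072,.09]):
        for y in (-.062,-.028):
            u=((proj(p,T(q,[[-.05+L,y,.075]]))[0]-[u0,v0]+.5)*8).astype(int); cv2.circle(im,tuple(map(int,u)),3,(0,0,255),-1)
    for L,col in ((.018,(0,255,0)),(.036,(255,0,0))):
        B=np.array([[-.05+L+a,-.045+b,.115] for a,b in((-.007,-.017),(-.007,.017),(.007,.017),(.007,-.017))])
        u=((proj(p,T(q,B))-[u0,v0]+.5)*8).astype(np.int32); cv2.polylines(im,[u],True,col,1)
    cv2.imwrite(f"pics/{n}2.png",im)
E
```

```text
top [ 0.52327625 -0.04314831 -0.20256495] [-0.5  0.6  1.1 -0.4  0.4  0.3 -1.  -0.5]
scene [ 0.52771427 -0.04072092 -0.19771769] [ 1.9 -1.  -0.6  1.  -1.8  0.1  0.6 -1.9]
both [ 0.52594535 -0.04147332 -0.19937221] -11.423186352960014 [-1.2 -0.1  0.4 -1.4  0.  -0.7 -1.4 -1.1  1.2 -1.  -1.6  0.8 -2.5 -0.1
  0.1 -2. ]
top [[304.08730531 219.03898589]
 [309.0616499  191.12987197]]
tab local 0.1 -0.02617050965772343 -0.04754573295472408
tab local 0.115 -0.02729597259347563 -0.045683100065074145
0.018 0.373134328358209
0.027 0.36231884057971014
0.036 0.010638297872340425
0.045 0.0
scene [[187.28459279 219.77274225]
 [209.14670246 241.58826678]]
tab local 0.1 -0.023873858687119588 -0.04591543133072029
tab local 0.115 -0.011758103939199247 -0.05190113722113443
0.018 0.48695652173913045
0.027 0.7680412371134021
0.036 0.5636363636363636
0.045 0.2862453531598513
```

View pics/top2.png

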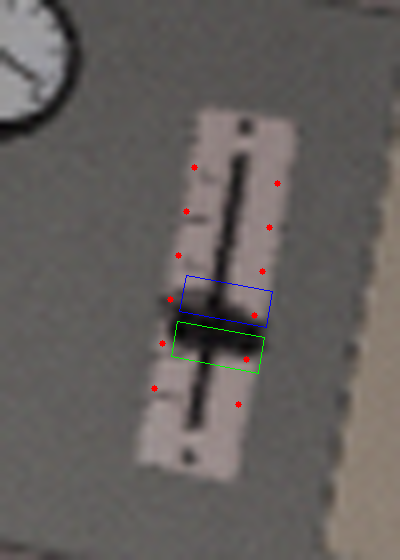

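View pics/scene2.png

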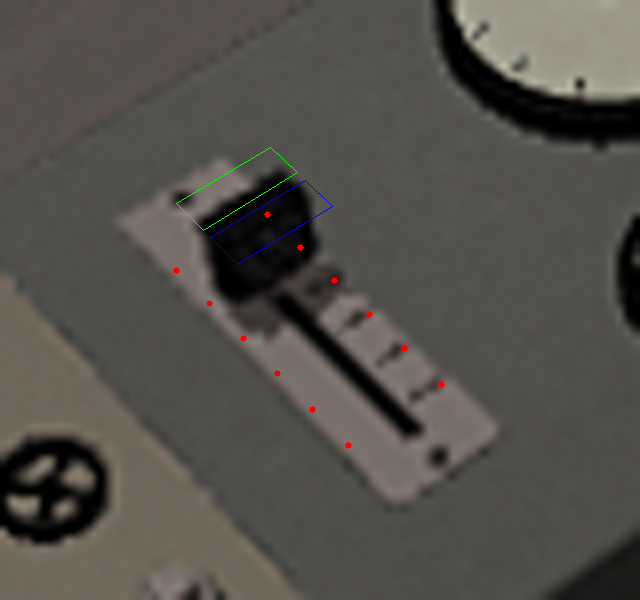

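The tab is about 27–30 mm open; the top view puts the ticks 2–3 mm further forward than the joint fit does. My plan is to push along tool x with closed fingers and calibrate by contact at the closed stop.

Emit:
drive_tool(plan=[{"claw": 1,"linear": [0,0,-1],"angular": [0,0,8.7]},{"claw": 1,"linear": [0,0,-1],"angular": [0,0,8.7]},{"claw": 1,"linear": [0,0,0],"angular": [0,0,8.7]},{"claw": 1,"linear": [0,0,0],"angular": [0,0,0]}], newtons=10)

```text
t: 1.6
tool_pos: [0.1519, -0.5805, 0.1993]
orientation: [3.126, -0.312, 0.0]
force: [-0.1, -0.5, -0.1]
opening: 0.0575
```

Emit:
drive_tool(plan=[{"claw": 1,"linear": [2,-4,0],"angular": [0,0,0]},{"claw": 1,"linear": [2,-4,0],"angular": [0,0,0]},{"claw": 1,"linear": [2,-4,0],"angular": [0,0,0]},{"claw": 1,"linear": [2,-4,0],"angular": [0,0,0]},{"claw": 1,"linear": [2,-4,0],"angular": [0,0,0]},{"claw": 1,"linear": [2,-4,0],"angular": [0,0,0]},{"claw": 1,"linear": [2,-4,0],"angular": [0,0,0]},{"claw": 1,"linear": [2,-4,0],"angular": [0,0,0]},{"claw": 1,"linear": [2,-4,0],"angular": [0,0,0]},{"claw": 1,"linear": [2,-4,0],"angular": [0,0,0]},{"claw": 1,"linear": [2,-4,0],"angular": [0,0,0]},{"claw": 1,"linear": [0,0,0],"angular": [0,0,0]}])

```text
t: 3.1
tool_pos: [0.4559, -0.1905, 0.1989]
orientation: [-3.126, 0.301, 0.0]
force: [-0.1, -0.5, 0.8]
opening: 0.0004
```

```bash
python3 - <<'E'
from plant import *; from h import *
s=read_state(); print(s["tool_pos"],s["orientation"],s["force"])
p=read_camera("wrist"); print(p["xyz"],p["attitude"])
for l in ["tab","closed_mark","tester"]: print(l,[(d["at"],d["p"]) for d in search_frame(p,l)][:2])
cv2.imwrite("pics/w1.png",p["pixels"][:,:,::-1])
import pickle; pickle.dump(p,open("w1.pkl","wb"))
E
```

```text
[ 0.45592574 -0.19052009  0.19893431] [-3.12637608e+00  3.01044912e-01  7.87216475e-05] [-0.12122661 -0.50121779  0.77706457]
[ 0.52611481 -0.20421589  0.40441294] [-0.18970457  0.22888664 -1.75116172]
tab [([0.4956, -0.0852, 0.1098], 0.63)]
closed_mark [([0.5313, -0.0721, 0.0747], 0.9)]
tester [([0.5289, -0.0766, 0.0741], 0.83)]
```

View pics/w1.png

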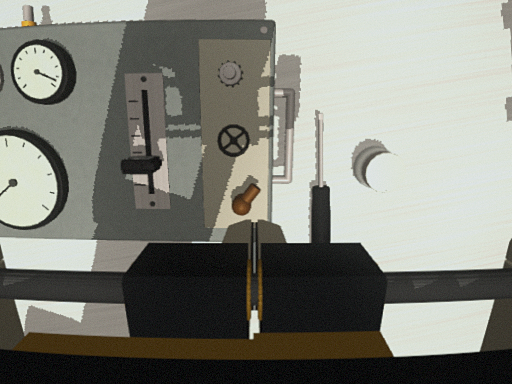

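The wrist view shows the tab at about (141,165), the plate spanning (145,73)–(152,209) and the tester edges parallel to the image axes.

```bash
python3 - <<'E'
from h import *; import pickle
p=pickle.load(open("w1.pkl","rb")); q=(.5238,-.0425,-.2)
im=p["pixels"][:,:,::-1]; u0,v0,u1,v1=100,60,200,225
im=cv2.resize(im[v0:v1,u0:u1],None,fx=3.6,fy=3.6,interpolation=cv2.INTER_CUBIC); im2=im.copy()
F=lambda P:((proj(p,T(q,P))-[u0,v0]+.5)*3.6).astype(np.int32)
for L in [0,.018,.036,.054,.072,.09]:
    for y in (-.062,-.028): cv2.circle(im2,tuple(map(int,F([[-.05+L,y,.075]])[0])),3,(0,0,255),-1)
for L,col in ((.018,(0,255,0)),(.036,(255,0,0))):
    cv2.polylines(im2,[F([[-.05+L+a,-.045+b,.115] for a,b in((-.007,-.017),(-.007,.017),(.007,.017),(.007,-.017))])],True,col,1)
cv2.imwrite("pics/w2.png",np.hstack([im,im2]))
# corners check back-right (274,21), front-right (270,241)
print(ray(p,[[274,21],[143,79],[152,204]],.075))
E
```

```text
[[ 0.6056196  -0.24000868  0.075     ]
 [ 0.57767884 -0.09771328  0.075     ]
 [ 0.44529008 -0.07091727  0.075     ]]
```

View pics/w2.png

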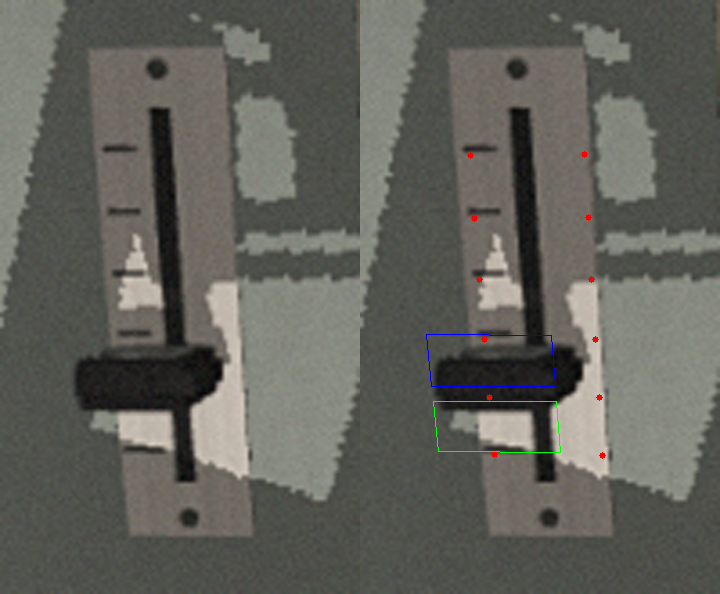

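Emit:
drive_tool(plan=[{"claw": 1,"linear": [2,-3.8,0],"angular": [0,0,0.2]},{"claw": 1,"linear": [2,-3.8,0],"angular": [0,0,0.2]},{"claw": 1,"linear": [1.6,-3.7,0],"angular": [0,0,0]},{"claw": 1,"linear": [0,0,2.5],"angular": [0,0,0]},{"claw": 1,"linear": [0,0,2.5],"angular": [0,0,0]},{"claw": 1,"linear": [0,0,0],"angular": [0,0,0]}])

```text
t: 4.05
tool_pos: [0.5303, -0.0941, 0.1468]
orientation: [-3.124, 0.325, 0.007]
force: [-0.2, -0.5, 0.8]
opening: 0.0003
```

```bash
python3 - <<'E'
from plant import *; from h import *
s=read_state(); print(s["tool_pos"],s["orientation"],s["force"])
p=read_camera("scene"); q=(.526,-.0425,-.2)
u0,v0,u1,v1=150,150,270,260
im=cv2.resize(p["pixels"][v0:v1,u0:u1,::-1],None,fx=5,fy=5,interpolation=cv2.INTER_CUBIC)
cv2.imwrite("pics/s3.png",im)
p=read_camera("wrist");cv2.imwrite("pics/w3.png",p["pixels"][:,:,::-1])
E
```

```text
[ 0.53033084 -0.09410312  0.14681194] [-3.12407166  0.32540887  0.00720397] [-0.18898025 -0.51685569  0.75213346]
```

View pics/s3.png

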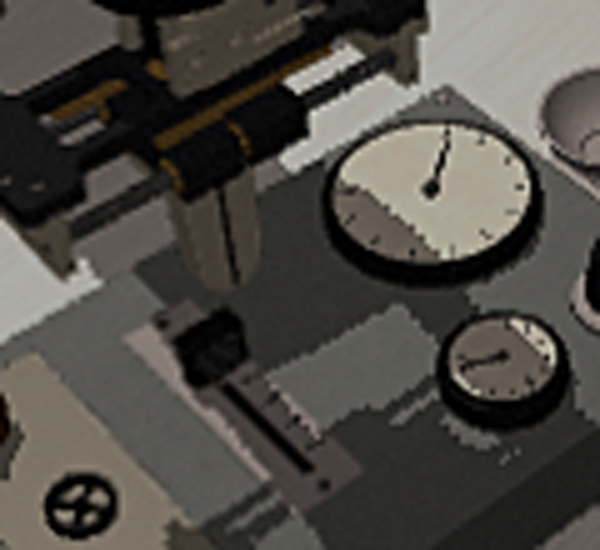

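View pics/w3.png

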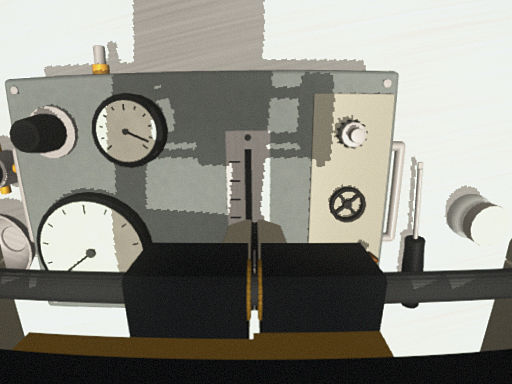

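Emit:
drive_tool(plan=[{"claw": 1,"linear": [0.4,-0.3,2],"angular": [0,0,0]},{"claw": 1,"linear": [0,0,2],"angular": [0,0,0]},{"claw": 1,"linear": [0,0,1.4],"angular": [0,0,0]},{"claw": 1,"linear": [0,0,0],"angular": [0,0,0]},{"claw": 1,"linear": [0,0,0],"angular": [0,0,0]}])

```text
t: 4.78
tool_pos: [0.5371, -0.0914, 0.0954]
orientation: [3.125, -0.324, 0.0]
force: [-0.5, -0.2, 0.7]
opening: 0.0006
```

Emit:
drive_tool(plan=[{"claw": 1,"linear": [-0.5,0,0],"angular": [0,0,0]},{"claw": 1,"linear": [-0.5,0,0],"angular": [0,0,0]},{"claw": 1,"linear": [-0.5,0,0],"angular": [0,0,0]},{"claw": 1,"linear": [-0.5,0,0],"angular": [0,0,0]},{"claw": 1,"linear": [0,0,0],"angular": [0,0,0]}])

```text
t: 5.4
tool_pos: [0.517, -0.0872, 0.0952]
orientation: [3.125, -0.324, 0.0]
force: [0.4, -0.5, 0.6]
opening: 0.0008
```

Emit:
drive_tool(plan=[{"claw": 1,"linear": [-0.4,0,0],"angular": [0,0,0]},{"claw": 1,"linear": [-0.4,0,0],"angular": [0,0,0]},{"claw": 1,"linear": [0,0,0],"angular": [0,0,0]}])

```text
t: 5.78
tool_pos: [0.5093, -0.0856, 0.0951]
orientation: [-3.125, 0.324, 0.0]
force: [-0.1, 0.4, 0.4]
opening: 0.0005
```

Emit:
drive_tool(plan=[{"claw": 1,"linear": [-0.4,0,0],"angular": [0,0,0]},{"claw": 1,"linear": [-0.4,0,0],"angular": [0,0,0]},{"claw": 1,"linear": [0,0,0],"angular": [0,0,0]}])

```text
t: 6.15
tool_pos: [0.5014, -0.0839, 0.0951]
orientation: [3.125, -0.324, -0.0]
force: [0.3, 0.1, -0.3]
opening: 0.0005
```

```bash
python3 - <<'E'
from plant import *; from h import *
p=read_camera("scene")
u0,v0,u1,v1=150,150,270,260
cv2.imwrite("pics/s4.png",cv2.resize(p["pixels"][v0:v1,u0:u1,::-1],None,fx=5,fy=5,interpolation=cv2.INTER_CUBIC))
print([(d["at"],d["p"]) for d in search_frame(p,"tab")],read_state()["force"])
E
```

```text
[([0.4988, -0.0852, 0.1074], 0.63)] [-0.17403696 -0.01765743  0.2413935 ]
```

View pics/s4.png

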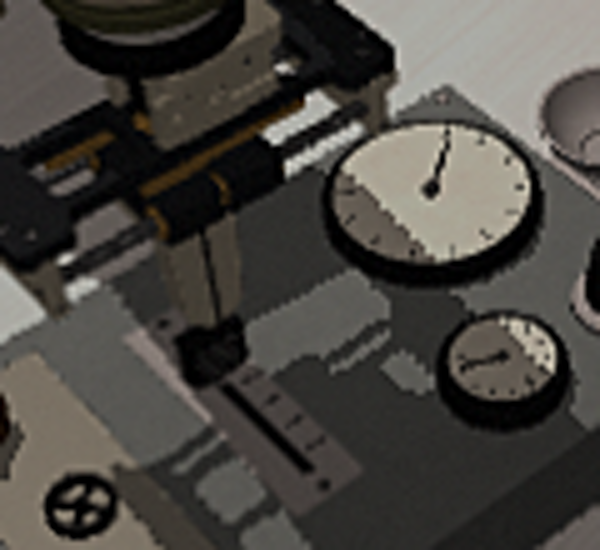

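```bash
python3 - <<'E'
from plant import *; from h import *
p=read_camera("scene"); pw=read_camera("wrist"); pt=read_camera("top")
s=read_state(); print(s["tool_pos"],s["q"])
P=lambda X:((proj(p,X)[0]-[150,150])*5).round()
print("tip now",P([.5014,-.0839,.0951]),"tip then",P([.5303,-.0941,.1468]), "wrist",proj(pw,[.5014,-.0839,.0951]))
print("tab centre L=29",P(T((.526,-.0425,-.2),[[-.021,-.045,.1]])[0]))
print(pw["xyz"],pw["attitude"])
for n,c in(("top",pt),):
    u=(280,160,340,240); cv2.imwrite("pics/t5.png",cv2.resize(c["pixels"][u[1]:u[3],u[0]:u[2],::-1],None,fx=7,fy=7,interpolation=cv2.INTER_CUBIC))
    print("top tip",(proj(c,[.5014,-.0839,.0951])[0]-u[:2])*7)
cv2.imwrite("pics/w5.png",pw["pixels"][:,:,::-1])
E
```

```text
[ 0.50179258 -0.08401502  0.09515672] [-2.66703948e-01 -6.13572455e-02  1.83985186e+00  1.09472143e-05
  1.36304330e+00  1.51084961e+00]
tip now [218. 363.] tip then [235. 332.] wrist [[253.63845879 212.95882794]]
tab centre L=29 [212. 350.]
[ 0.57173777 -0.09856769  0.30072641] [-0.18885397  0.22993406 -1.76590211]
top tip [190.9010491  337.23555527]
```

View pics/t5.png

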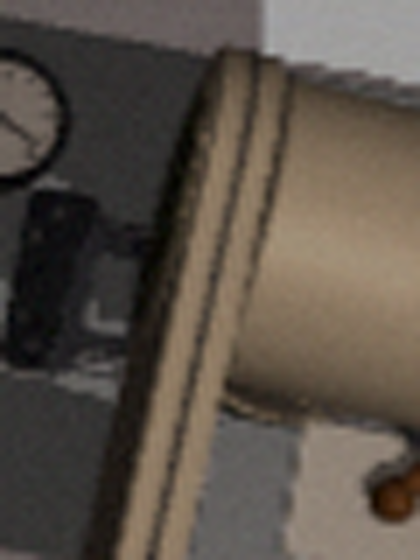

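View pics/w5.png

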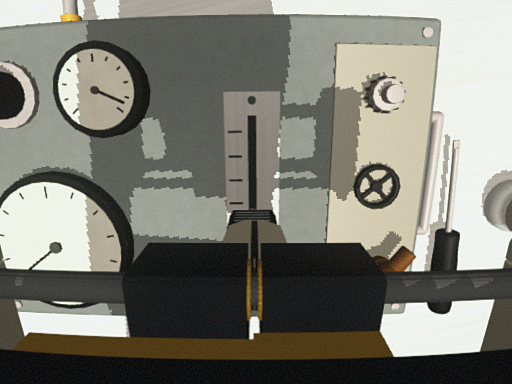

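The tab shows on the far side of, or under, the fingertip, and the visible tip doesn't match the reported TCP in either view. Nothing has been touched (force about 0), so I'll back up and measure the real tip.

Emit:
drive_tool(plan=[{"claw": 1,"linear": [0,0,-3],"angular": [0,0,0]},{"claw": 1,"linear": [0,0,-3],"angular": [0,0,0]},{"claw": 1,"linear": [2,0,-2],"angular": [0,0,0]},{"claw": 1,"linear": [2,0,0],"angular": [0,0,0]},{"claw": 1,"linear": [0,0,0],"angular": [0,0,0]},{"claw": 1,"linear": [0,0,0],"angular": [0,0,0]}])

```text
t: 7.15
tool_pos: [0.54, -0.092, 0.1745]
orientation: [-3.125, 0.324, 0.002]
force: [0.4, -0.5, -0.4]
opening: 0.0006
```

```bash
python3 - <<'E'
from plant import *; from h import *
import pickle
s=read_state(); print(s["tool_pos"],s["orientation"])
p=read_camera("scene"); w=read_camera("wrist"); pickle.dump((s,p,w),open("c6.pkl","wb"))
M=R.from_rotvec(s["orientation"]).as_matrix(); print(M.round(3))
pts={ (a,b,c):np.array(s["tool_pos"])+M@np.array([a,b,-c]) for a in(-.0075,.0075) for b in(-.017,.017) for c in(0,.0188)}
for n,c,u in(("s",p,(150,120,250,220)),("w",w,(190,170,320,270))):
    k=6
    im=cv2.resize(c["pixels"][u[1]:u[3],u[0]:u[2],::-1],None,fx=k,fy=k,interpolation=cv2.INTER_CUBIC)
    for key,X in pts.items():
        z=((proj(c,X)[0]-u[:2]+.5)*k).astype(int); cv2.circle(im,tuple(map(int,z)),4,(0,0,255) if key[2]==0 else (0,255,0),-1 if key[0]>0 else 1)
    cv2.imwrite(f"pics/{n}6.png",im)
E
```

```text
[ 0.54004985 -0.09195925  0.17445159] [-3.12457712e+00  3.23995767e-01  2.48777157e-03]
[[ 0.979 -0.205 -0.002]
 [-0.205 -0.979  0.   ]
 [-0.002 -0.    -1.   ]]
```

View pics/s6.png

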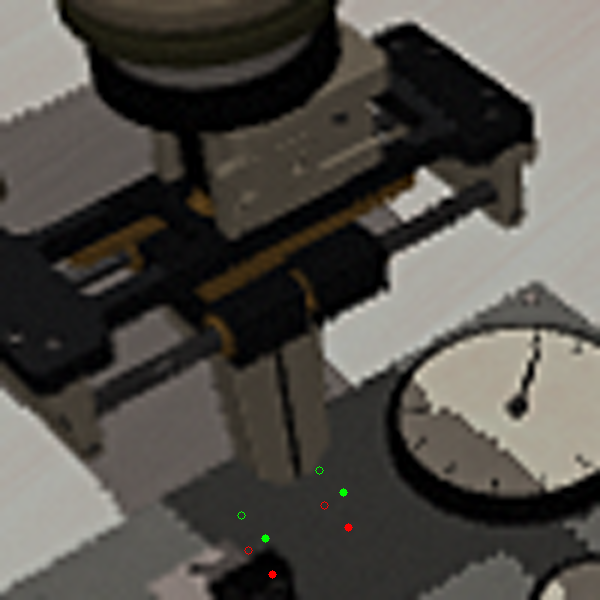

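View pics/w6.png

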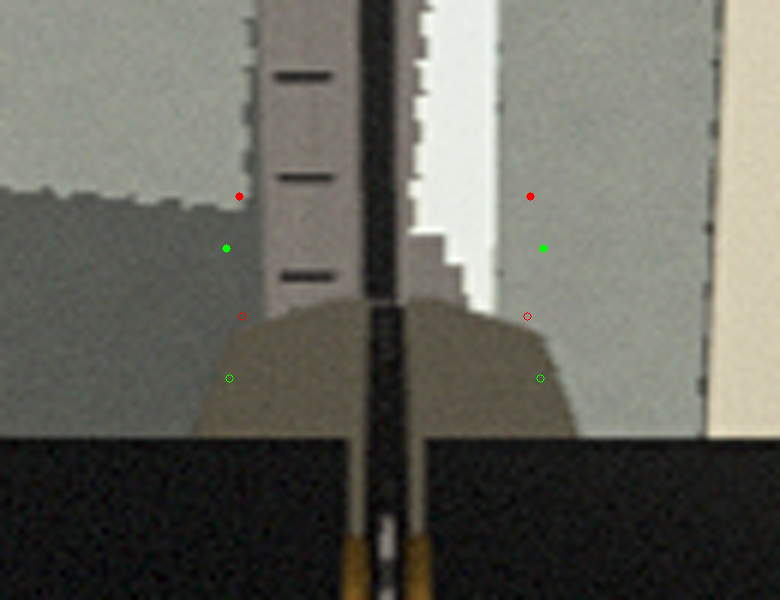

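```bash
python3 - <<'E'
from h import *; import pickle
from scipy.optimize import least_squares
s,p,w=pickle.load(open("c6.pkl","rb"))
M=R.from_rotvec(s["orientation"]).as_matrix()
X=lambda d:np.array(s["tool_pos"])+M@d
for a,b in (((254.2,219.5),(199,199.5)),):
    r=least_squares(lambda d:np.r_[proj(w,X(d))[0]-a,proj(p,X(d))[0]-b],[0,0,0.]); print(r.x,r.fun)
# lateral finger corners
for a,b in (((230.5,224.5),(193,199.)),((280,225),(204.5,197))):
    r=least_squares(lambda d:np.r_[proj(w,X(d))[0]-a,proj(p,X(d))[0]-b],[0,0,0.]); print(r.x,r.fun)
E
```

```text
[ 0.00877096  0.00035185 -0.03799989] [0.085339   0.08650186 0.42968412 0.08791062]
[-0.00454623 -0.01393196 -0.01540661] [2.15524318 1.97999166 9.48265629 1.32110868]
[ 0.01849602  0.0118202  -0.06913068] [-1.3847603  -1.649442   -8.73861897 -2.75889941]
```

Both views together put the real closed fingertip about 38 mm above the reported TCP, so it passed over the tab. I'll go down beside the tab and check that again.

Emit:
drive_tool(plan=[{"claw": 1,"linear": [0,0,3],"angular": [0,0,0]},{"claw": 1,"linear": [0,0,3],"angular": [0,0,0]},{"claw": 1,"linear": [0,0,3],"angular": [0,0,0]},{"claw": 1,"linear": [0,0,0],"angular": [0,0,0]},{"claw": 1,"linear": [0,0,0],"angular": [0,0,0]}])

```text
t: 7.88
tool_pos: [0.5412, -0.0923, 0.0864]
orientation: [3.125, -0.324, 0.002]
force: [0.8, 0.7, 0.3]
opening: 0.0005
```

```bash
cat > look.py <<'E'
from plant import *; from h import *
import pickle,sys
t=sys.argv[1]; z=float(sys.argv[2]) if len(sys.argv)>2 else .038
s=read_state(); print(s["tool_pos"],s["orientation"],s["force"],s["t"])
p=read_camera("scene"); w=read_camera("wrist"); pickle.dump((s,p,w),open(f"c{t}.pkl","wb"))
M=R.from_rotvec(s["orientation"]).as_matrix()
ims=[]
for n,c,u in(("s",p,(150,140,250,270)),("w",w,(205,140,305,270))):
    k=4
    im=cv2.resize(c["pixels"][u[1]:u[3],u[0]:u[2],::-1],None,fx=k,fy=k,interpolation=cv2.INTER_CUBIC)
    for a in(-.0088,.0088):
        for b in (-.016,.016):
            X=np.array(s["tool_pos"])+M@np.array([a,b,-z])
            q=((proj(c,X)[0]-u[:2]+.5)*k).astype(int); cv2.circle(im,tuple(map(int,q)),2,(0,0,255),-1 if a>0 else 1)
    ims.append(im)
cv2.imwrite(f"pics/l{t}.png",np.hstack(ims))
E
python3 look.py 7
```

```text
[ 0.54123319 -0.09228741  0.0863614 ] [ 3.12466378e+00 -3.24078637e-01  1.65311699e-03] [0.80310788 0.70427092 0.28286236] 7.875
```

View pics/l7.png

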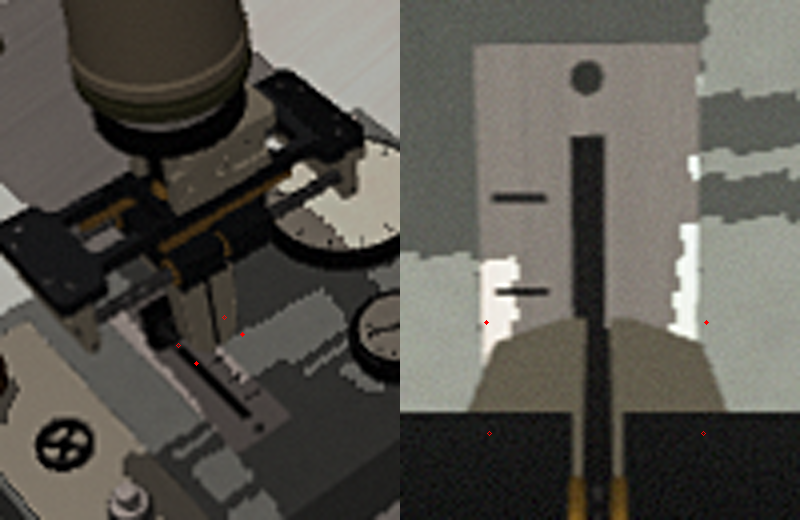

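Emit:
drive_tool(plan=[{"claw": 1,"linear": [0,0,0.6],"angular": [0,0,0]},{"claw": 1,"linear": [0,0,0.5],"angular": [0,0,0]},{"claw": 1,"linear": [0,0,0.5],"angular": [0,0,0]},{"claw": 1,"linear": [0,0,0],"angular": [0,0,0]}])

```text
t: 8.48
tool_pos: [0.5403, -0.092, 0.0683]
orientation: [-3.125, 0.324, 0.002]
force: [0.5, 0.6, 0.1]
opening: 0.0008
```

```bash
python3 look.py 8
```

```text
[ 0.54026794 -0.09204217  0.0683311 ] [-3.12462789e+00  3.24063428e-01  2.16475903e-03] [0.47604985 0.58610206 0.08166218] 8.475
```

View pics/l8.png

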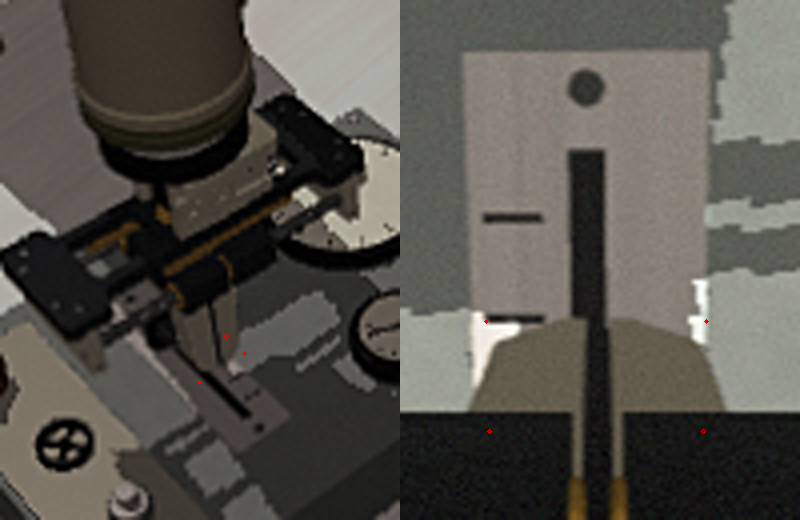

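Emit:
drive_tool(plan=[{"claw": 1,"linear": [0,0,0.5],"angular": [0,0,0]},{"claw": 1,"linear": [0,0,0.5],"angular": [0,0,0]},{"claw": 1,"linear": [0,0,0.2],"angular": [0,0,0]},{"claw": 1,"linear": [0,0,0],"angular": [0,0,0]}])

```text
t: 9.07
tool_pos: [0.5406, -0.0921, 0.0568]
orientation: [-3.125, 0.324, 0.001]
force: [-0.1, -0.2, -0.2]
opening: 0.0004
```

Emit:
drive_tool(plan=[{"claw": 1,"linear": [-0.5,0,0],"angular": [0,0,0]},{"claw": 1,"linear": [-0.5,0,0],"angular": [0,0,0]},{"claw": 1,"linear": [-0.5,0,0],"angular": [0,0,0]},{"claw": 1,"linear": [0,0,0],"angular": [0,0,0]}])

```text
t: 9.57
tool_pos: [0.5258, -0.089, 0.0572]
orientation: [3.125, -0.324, 0.0]
force: [-0.3, 0.1, 0.1]
opening: 0.0004
```

```bash
python3 look.py 9
```

```text
[ 0.52583805 -0.08902799  0.05722549] [ 3.12480323e+00 -3.24094788e-01  1.40463922e-04] [-0.26926753  0.10822088  0.14886988] 9.575
```

View pics/l9.png

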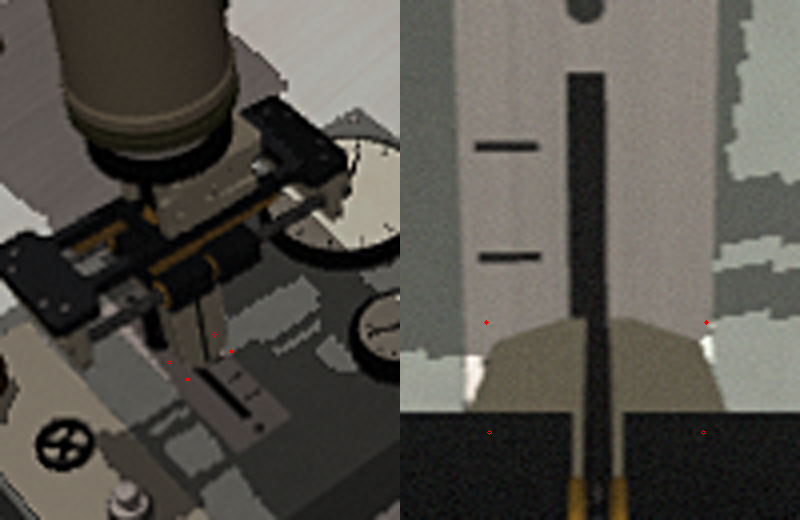

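Emit:
drive_tool(plan=[{"claw": 1,"linear": [-0.4,0,0],"angular": [0,0,0]},{"claw": 1,"linear": [-0.4,0,0],"angular": [0,0,0]},{"claw": 1,"linear": [-0.4,0,0],"angular": [0,0,0]},{"claw": 1,"linear": [0,0,0],"angular": [0,0,0]}])

```text
t: 10.18
tool_pos: [0.5141, -0.0866, 0.0571]
orientation: [-3.125, 0.324, 0.0]
force: [0.7, 0.2, 0.3]
opening: 0.0001
```

Emit:
drive_tool(plan=[{"claw": 1,"linear": [-0.3,0,0],"angular": [0,0,0]},{"claw": 1,"linear": [0,0,0],"angular": [0,0,0]}])

```text
t: 10.42
tool_pos: [0.5113, -0.086, 0.0571]
orientation: [-3.125, 0.324, 0.0]
force: [-0.0, -0.4, 1.1]
opening: 0.0008
```

Emit:
drive_tool(plan=[{"claw": 1,"linear": [-0.3,0,0],"angular": [0,0,0]},{"claw": 1,"linear": [0,0,0],"angular": [0,0,0]}])

```text
t: 10.68
tool_pos: [0.5084, -0.0854, 0.0571]
orientation: [3.125, -0.324, -0.0]
force: [0.2, -0.7, -0.2]
opening: 0.0009
```

Emit:
drive_tool(plan=[{"claw": 1,"linear": [-0.3,0,0],"angular": [0,0,0]},{"claw": 1,"linear": [0,0,0],"angular": [0,0,0]}])

```text
t: 10.92
tool_pos: [0.5054, -0.0847, 0.0571]
orientation: [-3.125, 0.324, 0.0]
force: [-0.2, 0.1, 0.4]
opening: 0.0004
```

```bash
python3 look.py 10
```

```text
[ 0.50539286 -0.08473039  0.05706314] [-3.12479046e+00  3.24096418e-01  2.82893715e-04] [-0.16170715  0.11127634  0.3546819 ] 10.925
```

View pics/l10.png

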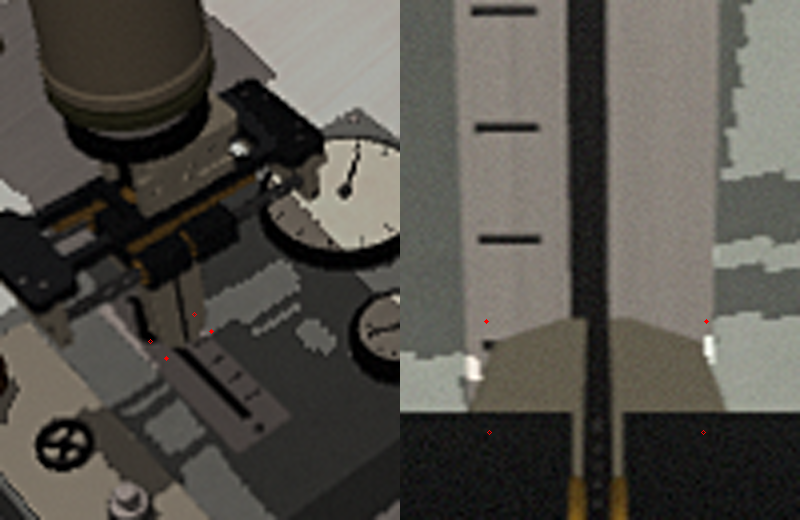

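Emit:
drive_tool(plan=[{"claw": 1,"linear": [-0.3,0,0],"angular": [0,0,0]},{"claw": 1,"linear": [0,0,0],"angular": [0,0,0]}])

```text
t: 11.28
tool_pos: [0.5025, -0.0841, 0.0571]
orientation: [-3.125, 0.324, 0.0]
force: [-0.4, -0.1, -0.5]
opening: 0.0006
```

Emit:
drive_tool(plan=[{"claw": 1,"linear": [-0.3,0,0],"angular": [0,0,0]},{"claw": 1,"linear": [0,0,0],"angular": [0,0,0]}])

```text
t: 11.52
tool_pos: [0.5005, -0.0837, 0.0574]
orientation: [3.125, -0.324, 0.003]
force: [4.8, -1.2, -3.6]
opening: 0.0002
```

Emit:
drive_tool(plan=[{"claw": 1,"linear": [-0.3,0,0],"angular": [0,0,0]},{"claw": 1,"linear": [0,0,0],"angular": [0,0,0]}])

```text
t: 11.78
tool_pos: [0.4972, -0.0831, 0.0573]
orientation: [3.125, -0.324, 0.001]
force: [4.1, -1.4, -1.1]
opening: 0.0003
```

```bash
python3 look.py 11
```

```text
[ 0.49718168 -0.08309199  0.05734311] [ 3.12467059e+00 -3.24192621e-01  1.39608065e-03] [ 4.05412438 -1.44421546 -1.10869189] 11.775
```

View pics/l11.png

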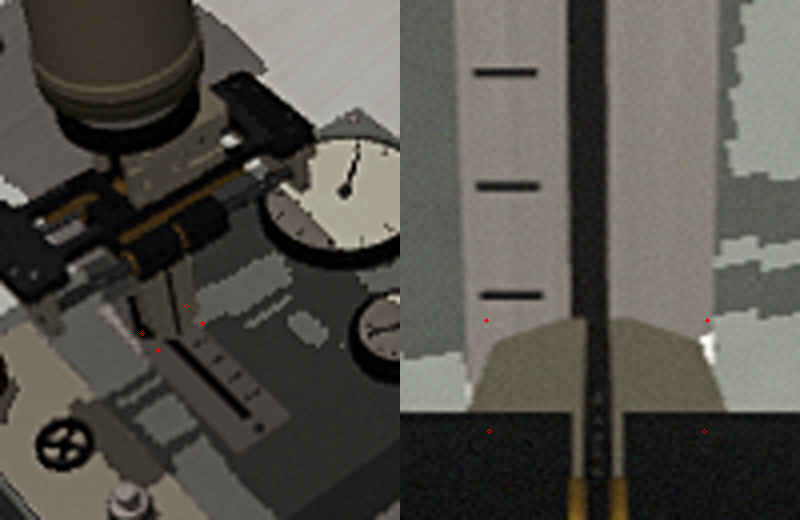

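Contact was made at tool x ≈ 0.5015, with the expected click force. I'll keep pushing to the closed stop.

Emit:
drive_tool(plan=[{"claw": 1,"linear": [-0.3,0,0],"angular": [0,0,0]},{"claw": 1,"linear": [-0.3,0,0],"angular": [0,0,0]},{"claw": 1,"linear": [0,0,0],"angular": [0,0,0]}])

```text
t: 12.25
tool_pos: [0.4899, -0.0814, 0.0568]
orientation: [-3.124, 0.324, 0.003]
force: [-0.1, 1.2, 0.0]
opening: 0.0006
```

Emit:
drive_tool(plan=[{"claw": 1,"linear": [-0.3,0,0],"angular": [0,0,0]},{"claw": 1,"linear": [0,0,0],"angular": [0,0,0]}])

```text
t: 12.5
tool_pos: [0.4875, -0.081, 0.0569]
orientation: [-3.125, 0.324, 0.001]
force: [-0.9, -0.5, -0.1]
opening: 0.0004
```

Emit:
drive_tool(plan=[{"claw": 1,"linear": [-0.3,0,0],"angular": [0,0,0]},{"claw": 1,"linear": [0,0,0],"angular": [0,0,0]}])

```text
t: 12.75
tool_pos: [0.4848, -0.0805, 0.0571]
orientation: [-3.125, 0.324, 0.0]
force: [-0.5, -1.0, 0.7]
opening: 0.0003
```

Emit:
drive_tool(plan=[{"claw": 1,"linear": [-0.3,0,0],"angular": [0,0,0]},{"claw": 1,"linear": [0,0,0],"angular": [0,0,0]}])

```text
t: 13.0
tool_pos: [0.4829, -0.08, 0.0573]
orientation: [3.125, -0.324, 0.003]
force: [5.0, -1.3, -4.3]
opening: 0.0004
```

Emit:
drive_tool(plan=[{"claw": 1,"linear": [-0.3,0,0],"angular": [0,0,0]},{"claw": 1,"linear": [0,0,0],"angular": [0,0,0]}])

```text
t: 13.25
tool_pos: [0.4823, -0.08, 0.0577]
orientation: [3.124, -0.324, 0.011]
force: [16.7, -3.1, -12.1]
opening: 0.0007
```

The lever snapped 18 mm and then met a stiff stop (16.7 N with 0.6 mm of motion). I'll back off and check by eye.

Emit:
drive_tool(plan=[{"claw": 1,"linear": [0,0,0],"angular": [0,0,0]},{"claw": 1,"linear": [0,0,0],"angular": [0,0,0]},{"claw": 1,"linear": [1,0,0],"angular": [0,0,0]},{"claw": 1,"linear": [2,0,0],"angular": [0,0,0]},{"claw": 1,"linear": [0,0,-3],"angular": [0,0,0]},{"claw": 1,"linear": [0,0,-4],"angular": [0,0,0]},{"claw": 1,"linear": [-2.5,0,-4],"angular": [0,0,0]},{"claw": 1,"linear": [-3,0,0],"angular": [0,0,0]},{"claw": 1,"linear": [-3,0,0],"angular": [0,0,0]},{"claw": 1,"linear": [0,0,0],"angular": [0,0,0]},{"claw": 1,"linear": [0,0,0],"angular": [0,0,0]}])

```text
t: 14.62
tool_pos: [0.4258, -0.0681, 0.1673]
orientation: [3.125, -0.324, 0.001]
force: [-0.3, 0.3, 0.5]
opening: 0.0002
```

```bash
python3 look.py 12; python3 - <<'E'
import pickle,cv2
s,p,w=pickle.load(open("c12.pkl","rb")); cv2.imwrite("pics/w12.png",w["pixels"][:,:,::-1])
E
```

```text
[ 0.42579506 -0.06811697  0.16730309] [ 3.12472214e+00 -3.24260309e-01  5.86324674e-04] [-0.33286229  0.27227051  0.49616247] 14.625
```

View pics/l12.png

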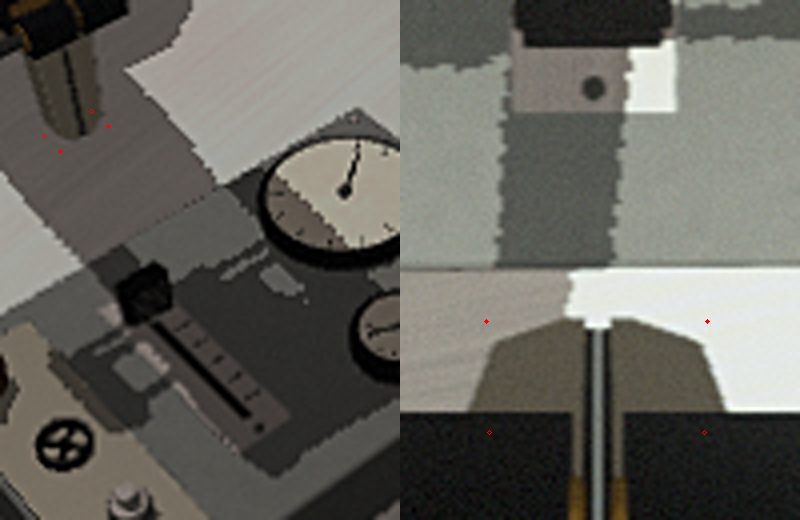

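View pics/w12.png

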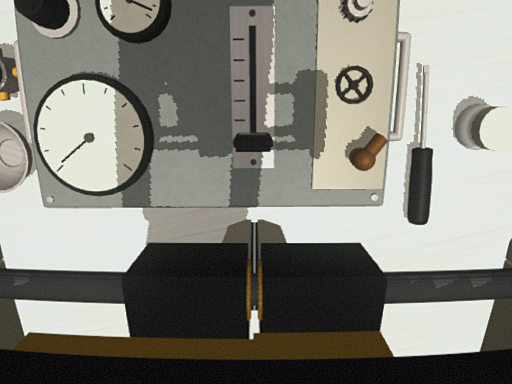

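The view confirms it is closed: the tab sits at wrist (253,142) over the sixth (front) tick, with five ticks free behind it. Next I'll go down in front of the tab.

Emit:
drive_tool(plan=[{"claw": 1,"linear": [0,0,3],"angular": [0,0,0]},{"claw": 1,"linear": [0,0,3],"angular": [0,0,0]},{"claw": 1,"linear": [0,0,3],"angular": [0,0,0]},{"claw": 1,"linear": [0,0,1],"angular": [0,0,0]},{"claw": 1,"linear": [0,0,1],"angular": [0,0,0]},{"claw": 1,"linear": [0,0,0],"angular": [0,0,0]},{"claw": 1,"linear": [0,0,0],"angular": [0,0,0]}])

```text
t: 15.6
tool_pos: [0.4262, -0.0682, 0.0581]
orientation: [3.125, -0.324, 0.002]
force: [0.4, 0.5, 0.1]
opening: 0.0004
```

Emit:
drive_tool(plan=[{"claw": 1,"linear": [0.5,0,0],"angular": [0,0,0]},{"claw": 1,"linear": [0.5,0,0],"angular": [0,0,0]},{"claw": 1,"linear": [0.5,0,0],"angular": [0,0,0]},{"claw": 1,"linear": [0.3,0,0],"angular": [0,0,0]},{"claw": 1,"linear": [0,0,0],"angular": [0,0,0]}])

```text
t: 16.23
tool_pos: [0.4431, -0.0717, 0.0571]
orientation: [-3.125, 0.324, 0.0]
force: [0.2, -0.4, -0.9]
opening: 0.0002
```

Emit:
drive_tool(plan=[{"claw": 1,"linear": [0.2,0,0],"angular": [0,0,0]},{"claw": 1,"linear": [0,0,0],"angular": [0,0,0]}])

```text
t: 16.48
tool_pos: [0.445, -0.0721, 0.0571]
orientation: [3.125, -0.324, -0.0]
force: [-0.7, -0.8, -0.2]
opening: 0.0002
```

Emit:
drive_tool(plan=[{"claw": 1,"linear": [0.2,0,0],"angular": [0,0,0]},{"claw": 1,"linear": [0,0,0],"angular": [0,0,0]}])

```text
t: 16.73
tool_pos: [0.447, -0.0725, 0.0572]
orientation: [3.125, -0.324, 0.0]
force: [-1.4, -0.9, -0.6]
opening: 0.0008
```

Emit:
drive_tool(plan=[{"claw": 1,"linear": [0.2,0,0],"angular": [0,0,0]},{"claw": 1,"linear": [0,0,0],"angular": [0,0,0]}])

```text
t: 16.98
tool_pos: [0.449, -0.0729, 0.0572]
orientation: [3.125, -0.324, 0.0]
force: [-1.4, -0.2, 0.5]
opening: 0.0002
```

Emit:
drive_tool(plan=[{"claw": 1,"linear": [0.2,0,0],"angular": [0,0,0]},{"claw": 1,"linear": [0,0,0],"angular": [0,0,0]}])

```text
t: 17.23
tool_pos: [0.4509, -0.0733, 0.0572]
orientation: [3.125, -0.324, 0.0]
force: [0.1, 1.2, 0.3]
opening: 0.0005
```

Emit:
drive_tool(plan=[{"claw": 1,"linear": [0.2,0,0],"angular": [0,0,0]},{"claw": 1,"linear": [0,0,0],"angular": [0,0,0]}])

```text
t: 17.48
tool_pos: [0.4522, -0.0735, 0.057]
orientation: [-3.125, 0.324, 0.002]
force: [-5.1, 0.8, 3.3]
opening: 0.0007
```

Emit:
drive_tool(plan=[{"claw": 1,"linear": [0.2,0,0],"angular": [0,0,0]},{"claw": 1,"linear": [0,0,0],"angular": [0,0,0]}])

```text
t: 17.73
tool_pos: [0.4542, -0.074, 0.0569]
orientation: [-3.125, 0.324, 0.002]
force: [-5.0, 1.1, 3.5]
opening: 0.0004
```

Emit:
drive_tool(plan=[{"claw": 1,"linear": [0.2,0,0],"angular": [0,0,0]},{"claw": 1,"linear": [0,0,0],"angular": [0,0,0]}])

```text
t: 17.98
tool_pos: [0.4565, -0.0744, 0.0569]
orientation: [-3.125, 0.324, 0.001]
force: [-2.6, 0.1, -0.3]
opening: 0.0004
```

Emit:
drive_tool(plan=[{"claw": 1,"linear": [0.2,0,0],"angular": [0,0,0]},{"claw": 1,"linear": [0,0,0],"angular": [0,0,0]}])

```text
t: 18.23
tool_pos: [0.459, -0.075, 0.0571]
orientation: [3.125, -0.324, 0.001]
force: [-0.6, 0.6, -0.2]
opening: 0.0005
```

Contact with the closed lever was at x ≈ 0.4518. That puts the crests at about 0.461, 0.478 and 0.496, with third-click contact at 0.5047.

Emit:
drive_tool(plan=[{"claw": 1,"linear": [0.2,0,0],"angular": [0,0,0]},{"claw": 1,"linear": [0.2,0,0],"angular": [0,0,0]},{"claw": 1,"linear": [0.2,0,0],"angular": [0,0,0]},{"claw": 1,"linear": [0,0,0],"angular": [0,0,0]}])

```text
t: 18.73
tool_pos: [0.465, -0.0763, 0.0574]
orientation: [3.125, -0.324, 0.001]
force: [1.1, -0.1, 0.8]
opening: 0.0003
```

Emit:
drive_tool(plan=[{"claw": 1,"linear": [0.2,0,0],"angular": [0,0,0]},{"claw": 1,"linear": [0.2,0,0],"angular": [0,0,0]},{"claw": 1,"linear": [0.2,0,0],"angular": [0,0,0]},{"claw": 1,"linear": [0,0,0],"angular": [0,0,0]}])

```text
t: 19.23
tool_pos: [0.4698, -0.0773, 0.057]
orientation: [-3.125, 0.324, 0.002]
force: [-4.8, 0.4, 3.3]
opening: 0.0002
```

Emit:
drive_tool(plan=[{"claw": 1,"linear": [0.2,0,0],"angular": [0,0,0]},{"claw": 1,"linear": [0,0,0],"angular": [0,0,0]}])

```text
t: 19.48
tool_pos: [0.4718, -0.0777, 0.0569]
orientation: [-3.125, 0.324, 0.002]
force: [-5.0, 0.9, 2.7]
opening: 0.0003
```

Emit:
drive_tool(plan=[{"claw": 1,"linear": [0.2,0,0],"angular": [0,0,0]},{"claw": 1,"linear": [0,0,0],"angular": [0,0,0]}])

```text
t: 19.73
tool_pos: [0.4741, -0.0781, 0.0569]
orientation: [-3.125, 0.324, 0.001]
force: [-2.2, 1.2, 0.9]
opening: 0.0004
```

Emit:
drive_tool(plan=[{"claw": 1,"linear": [0.2,0,0],"angular": [0,0,0]},{"claw": 1,"linear": [0,0,0],"angular": [0,0,0]}])

```text
t: 19.98
tool_pos: [0.4766, -0.0787, 0.0571]
orientation: [3.125, -0.324, 0.001]
force: [-1.1, -0.1, -0.8]
opening: 0.0006
```

Emit:
drive_tool(plan=[{"claw": 1,"linear": [0.2,0,0],"angular": [0,0,0]},{"claw": 1,"linear": [0,0,0],"angular": [0,0,0]}])

```text
t: 20.23
tool_pos: [0.4789, -0.0793, 0.0575]
orientation: [3.125, -0.324, 0.002]
force: [0.0, -0.3, -0.2]
opening: 0.0003
```

Emit:
drive_tool(plan=[{"claw": 1,"linear": [0.2,0,0],"angular": [0,0,0]},{"claw": 1,"linear": [0.2,0,0],"angular": [0,0,0]},{"claw": 1,"linear": [0.2,0,0],"angular": [0,0,0]},{"claw": 1,"linear": [0,0,0],"angular": [0,0,0]}])

```text
t: 20.72
tool_pos: [0.4842, -0.0804, 0.0572]
orientation: [3.125, -0.324, 0.0]
force: [-0.3, 0.7, -0.0]
opening: 0.0009
```

Emit:
drive_tool(plan=[{"claw": 1,"linear": [0.2,0,0],"angular": [0,0,0]},{"claw": 1,"linear": [0.2,0,0],"angular": [0,0,0]},{"claw": 1,"linear": [0,0,0],"angular": [0,0,0]}])

```text
t: 21.1
tool_pos: [0.4874, -0.081, 0.057]
orientation: [-3.125, 0.324, 0.002]
force: [-5.9, 0.6, 3.8]
opening: 0.0004
```

Emit:
drive_tool(plan=[{"claw": 1,"linear": [0.2,0,0],"angular": [0,0,0]},{"claw": 1,"linear": [0,0,0],"angular": [0,0,0]}])

```text
t: 21.35
tool_pos: [0.4894, -0.0813, 0.0569]
orientation: [-3.125, 0.324, 0.002]
force: [-4.7, 0.4, 3.5]
opening: 0.0006
```

Emit:
drive_tool(plan=[{"claw": 1,"linear": [0.2,0,0],"angular": [0,0,0]},{"claw": 1,"linear": [0,0,0],"angular": [0,0,0]}])

```text
t: 21.6
tool_pos: [0.4918, -0.0819, 0.0569]
orientation: [-3.125, 0.324, 0.0]
force: [-3.1, 1.1, 1.1]
opening: 0.0005
```

Emit:
drive_tool(plan=[{"claw": 1,"linear": [0.2,0,0],"angular": [0,0,0]},{"claw": 1,"linear": [0,0,0],"angular": [0,0,0]}])

```text
t: 21.85
tool_pos: [0.4941, -0.0824, 0.057]
orientation: [3.125, -0.324, 0.001]
force: [-0.5, 1.0, -0.9]
opening: 0.0007
```

Emit:
drive_tool(plan=[{"claw": 1,"linear": [0.1,0,0],"angular": [0,0,0]},{"claw": 1,"linear": [0,0,0],"angular": [0,0,0]}])

```text
t: 22.1
tool_pos: [0.4952, -0.0827, 0.0573]
orientation: [3.125, -0.324, 0.001]
force: [-0.4, -0.9, -0.8]
opening: 0.0004
```

Now 3 mm past the crest, still short of third-click contact (0.5047). After that I'll back off, lift and look.

Emit:
drive_tool(plan=[{"claw": 1,"linear": [0.2,0,0],"angular": [0,0,0]},{"claw": 1,"linear": [0.1,0,0],"angular": [0,0,0]},{"claw": 1,"linear": [0,0,0],"angular": [0,0,0]},{"claw": 1,"linear": [0,0,0],"angular": [0,0,0]}])

```text
t: 22.6
tool_pos: [0.4979, -0.0832, 0.0572]
orientation: [3.125, -0.324, 0.0]
force: [0.0, 0.7, -0.3]
opening: 0.0003
```

Emit:
drive_tool(plan=[{"claw": 1,"linear": [-1,0,0],"angular": [0,0,0]},{"claw": 1,"linear": [-3,0,0],"angular": [0,0,0]},{"claw": 1,"linear": [-1,0,-3],"angular": [0,0,0]},{"claw": 1,"linear": [-1,0,-4],"angular": [0,0,0]},{"claw": 1,"linear": [-1.5,0,-4],"angular": [0,0,0]},{"claw": 1,"linear": [0,0,0],"angular": [0,0,0]},{"claw": 1,"linear": [0,0,0],"angular": [0,0,0]}])

```text
t: 23.48
tool_pos: [0.424, -0.0677, 0.1667]
orientation: [-3.125, 0.324, -0.0]
force: [-0.3, -0.7, -1.3]
opening: 0.0005
```

```bash
python3 look.py 13; python3 - <<'E'
import pickle,cv2
s,p,w=pickle.load(open("c13.pkl","rb")); cv2.imwrite("pics/w13.png",w["pixels"][:,:,::-1])
E
```

```text
[ 0.42404649 -0.06765528  0.16665926] [-3.12480554e+00  3.24051393e-01 -8.31124743e-05] [-0.27462371 -0.66645767 -1.25050968] 23.475
```

View pics/l13.png

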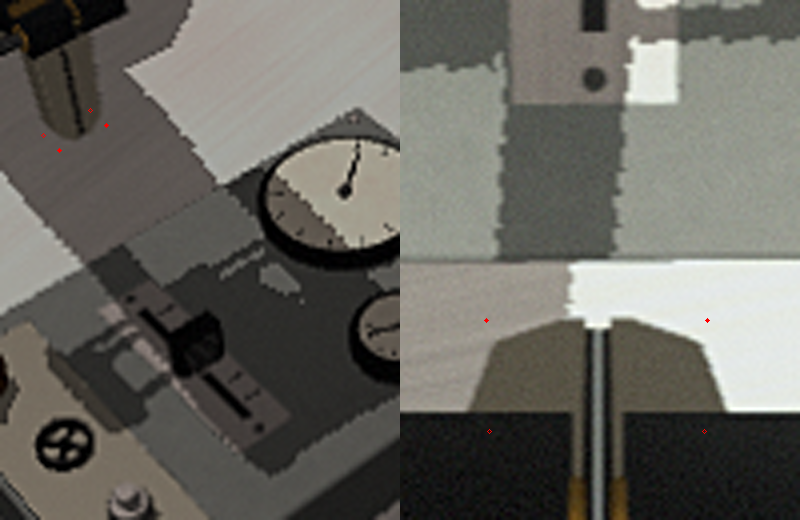

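View pics/w13.png

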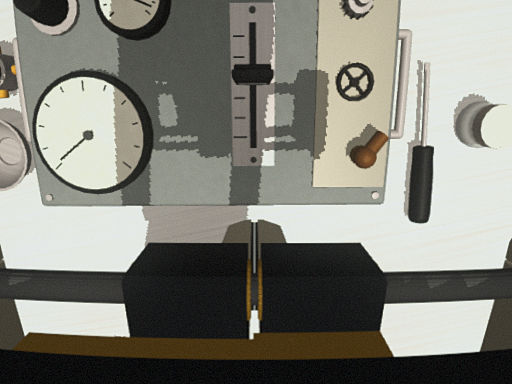

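The tab now sits at wrist (253,74), with three ticks in front of it (98, 119, 137) and two behind (36, 58). That is the third click. The fingers are clear and no part has moved, so I'm handing in.

```bash
python3 -c "
from plant import *
print(read_state()['dq'].round(4)); print(close_job())"
```

```text
[-0.0005  0.0093 -0.0019 -0.0009  0.0013 -0.0015]
the job is handed in; nothing more can be done
None
```

The lever is resting in the third click from closed, and the job is handed in at about 23.5 s of the 64 s allowed.

- **Closing:** I pushed the lever with the shut fingertips back to its closed stop. It snapped one click, then met a stiff stop at about 17 N. The wrist picture showed the tab over the front tick.
- **Opening:** I pushed it open from the front in 2 mm steps. It broke out three times at about 5–6 N, 18 mm apart. I stopped pushing just past the third crest, before the finger could reach the tab again, then backed off and lifted clear.
- **Last check:** the picture shows three ticks in front of the tab and two behind, with the fingers clear. The loose parts in view look unmoved; I did not measure them.

**What disagreed:**
- The closed fingertips appeared about 38 mm short of the reported TCP along the tool. My first pass went over the tab without touching it, so I lowered the tool to match what the pictures showed.
- My first picture estimate of the starting opening was 27–30 mm. The 18 mm between first contact and the closed stop means the lever started in the first click.

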